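# Find the full decoration tin and add it to the cake order

### The arm

A 7-joint arm with a two-finger parallel gripper is mounted at the origin on the work surface. World frame = base frame: x ahead of the robot, y to its left, z up, the work surface at z = 0. Lengths are in m, angles in rad, forces in N, time in s.
With the tool pointing down it reaches from about 0.4 to 0.85 m from the base axis. Payload 4.5 kg.
Tool frame: the origin (TCP) lies midway between the tips of the shut fingers; the grasp point (between the pads) lies 19 mm behind it; z points along the fingers, y is the line along which they close (so a half turn about z gives the same grasp; the last joint's range is limited). The gripper opens to 88 mm and grips with 3 to 60 N. Pads are 18 mm wide; open, the fingers measure 123 mm over their backs; the gripper's body (75 mm by 187 mm) begins 45 mm behind the grasp point.
Start: joints at [1.25, 0.689, -0.195, 1.565, 0.157, 0.902, -0.215], TCP at [0.217, -0.586, 0.203] pointing down, gripper open.
Joint ranges: [-3.01, 3.01], [-0.46, 2.08], [-1.47, 1.51], [0.13, 2.56], [-1, 4.14], [0.04, 2.09], [-2.66, 2.66]. Speed limits (rad/s): [2.57, 2.57, 3.14, 3.14, 3.14, 3.14, 3.14].

### API

Orientations are given as a unit quaternion [x, y, z, w].
In Python, from plant import r gives the robot as it stands.
- The arm moves only by the tool carry_out, never from a script. Its argument "plan" is a list of rows, each an object with "rot": the turn, a rotation vector about the tool's x, y, z in rad, a list of three; "xyz": the shift along the tool's x, y, z in m, a list of three; "grip": the closure in counts, from 0 (fully open) to 255 (shut). In form: [{"rot": [wx, wy, wz], "xyz": [dx, dy, dz], "grip": grip}, ...]. A call has 1 to 8 rows; each row is the pose to reach, as a shift and turn from the pose commanded when the call began, along the tool's axes at that moment; what a row does not reach only later rows make up. A row lasts 1/12 s, in which the tool goes at most 41.7 mm and 7.16 degrees, less where a joint would pass 70% of its speed; a pose out of reach is approached as far as the arm can. A call with a gripper value outside its range is refused whole. The fingers move at their own pace and stop on an object; "squeeze" is the grip in N (left out, the last holds). Time passes only in rows, so rows that repeat a pose let the fingers close. It gives the time, the measured TCP pose, the force, the opening and the grip force at its end, in the units of the state.
- r.get_state(): the state, without advancing time (a new reading comes with each control period).
- r.snapshot(name): name is "scene" or "top" or "wrist"; returns the picture (480x640x3 uint8, red, green, blue); there is no depth.
- r.camera_params(name): a dict with "fx", "fy", "cx", "cy" (pixels), "position" and "attitude" of the camera in the world; the wrist camera has in their place "hand_eye" (4x4, takes a point from camera to tool coordinates, whose origin is the TCP and whose axes are the flange's). Camera axes: x right, y down, z forward; pixel columns grow to the right and rows downward; lengths in m; the calibration is good to about 2 mm. The wrist camera is an equidistant fisheye: a pixel r from the principal point sees the ray r / f radians off the axis. A picture is of the moment at which its call begins: read the wrist's pose just before it. camera_params takes no time and is no camera call.
- r.finish_job(): hands the job in; it is judged then, once.
The state is a dict: "clock": time; "q": joint angles; "qd": joint speeds; "joint_torque": joint torques, N m; "tool_pos": TCP position; "eef_rot": TCP orientation; "contact_force": force on the tool from outside, world axes, zero at the start; "moment": the same for the moment, N m; "opening": opening from 0.0 (shut) to 1.0 (fully open); "finger_force": force on a finger pad.
Only numpy, scipy, OpenCV 4.12 (cv2) and the standard library are available. Lean on these libraries where they do the work, as an engineer would, in place of code of your own. Each camera call takes 0.05 s, during which the arm holds its last target. There are 200 camera calls.

### The job

Three identical closed tins stand on the bakery bench and only one of them is full: lift them to feel which is the heavy one, and stand the full tin upright on the free half of the order tray, beside the cake. The two light tins must end standing upright where they were; set tins down gently, never drop them.

Things in the scene. Friction and masses are not known exactly. Their poses are not given: they have to be found in the camera images.
- tin_a: One of three outwardly identical closed steel tins with a flat lid and a plain paper band. Body 110 mm along its x, 60 mm along y; the lid's edge (top 7 mm) stands out 2 mm all round; 92 mm high. Origin: centre of the underside, z up. The lid does not come off. Grip across the 60 mm width, below the lid's edge.
- tin_b: Second of the three tins, same shape, size and axes as tin_a. One of the three is full and weighs 0.5 to 0.7 kg, the two others are nearly empty and weigh 0.16 to 0.22 kg. Which one is full changes each time and has nothing to do with name or place.
- tin_c: Third of the three tins, same shape, size and axes as tin_a. In each tin the contents sit in the middle of its length and width, with 1 to 2 mm of play.
- tray: Fixed shallow steel tray, 220 mm along its x, 340 mm along y, rim 18 mm high, 6 mm thick, floor 6 mm above the bench. A round cake (about 125 mm across on a 136 mm card disc, top 82 mm above the bench) is fixed on its +y half, centred 85 mm from the tray's centre; the -y half is empty. Origin: centre of the underside, z up.
- tray_free (a point): Point on the tray's floor (6 mm above the bench) in the middle of the free half, 75 mm from the tray's centre towards its -y; axes as the tray's. A tin with its length along the tray's x stands here about 50 mm clear of the rim on every side and of the cake.
Not all that is in view belongs to the job. Leave any red look-alike of the tin_c alone.

How it is judged:
On the way, in this order (a step that is already met when the one before it is completed fails the run):
1. a tin is lifted at least 30 mm clear of the bench (height (world z) of any of tin_a, tin_b, tin_c above 0.03 m), for 0.2 s.
2. the full tin (over 0.35 kg) stands released on the tray's floor (((contact force between tin_a and tray above 3.4 N and z of tin_a in the frame of tray below 0.012 m and angle between tin_a's own z axis and vertical below 0.08 rad and linear speed of tin_a below 0.02 m/s and contact force between tin_a and the fingers below 0.1 N) or (contact force between tin_b and tray above 3.4 N and z of tin_b in the frame of tray below 0.012 m and angle between tin_b's own z axis and vertical below 0.08 rad and linear speed of tin_b below 0.02 m/s and contact force between tin_b and the fingers below 0.1 N) or (contact force between tin_c and tray above 3.4 N and z of tin_c in the frame of tray below 0.012 m and angle between tin_c's own z axis and vertical below 0.08 rad and linear speed of tin_c below 0.02 m/s and contact force between tin_c and the fingers below 0.1 N))), for 0.2 s.
At the end, for the whole second after the job is handed in: The full tin rests on the tray's floor (its underside less than 12 mm above the tray's underside, its whole weight, over 3.4 N, on the tray), upright within 0.08 rad, released and still; the two other tins stand still and upright within 0.1 rad, each less than 60 mm from where it started (((contact force between tin_a and tray above 3.4 N and z of tin_a in the frame of tray below 0.012 m and angle between tin_a's own z axis and vertical below 0.08 rad and linear speed of each of tin_a, tin_b, tin_c below 0.02 m/s and contact force between tin_a and the fingers below 0.1 N and distance of each of tin_b, tin_c from where it was at the start of the episode below 0.06 m and angle between each of tin_b, tin_c's own z axis and vertical below 0.1 rad) or (contact force between tin_b and tray above 3.4 N and z of tin_b in the frame of tray below 0.012 m and angle between tin_b's own z axis and vertical below 0.08 rad and linear speed of each of tin_b, tin_a, tin_c below 0.02 m/s and contact force between tin_b and the fingers below 0.1 N and distance of each of tin_a, tin_c from where it was at the start of the episode below 0.06 m and angle between each of tin_a, tin_c's own z axis and vertical below 0.1 rad) or (contact force between tin_c and tray above 3.4 N and z of tin_c in the frame of tray below 0.012 m and angle between tin_c's own z axis and vertical below 0.08 rad and linear speed of each of tin_c, tin_a, tin_b below 0.02 m/s and contact force between tin_c and the fingers below 0.1 N and distance of each of tin_a, tin_b from where it was at the start of the episode below 0.06 m and angle between each of tin_a, tin_b's own z axis and vertical below 0.1 rad))); the robot touches nothing.
It fails at once if a tin is dropped (falls from more than about 18 mm: faster than 0.6 m/s with no finger on it) ((linear speed of tin_a above 0.6 m/s and contact force between tin_a and the fingers below 0.1 N) or (linear speed of tin_b above 0.6 m/s and contact force between tin_b and the fingers below 0.1 N) or (linear speed of tin_c above 0.6 m/s and contact force between tin_c and the fingers below 0.1 N)).
It also fails if it takes over 67 s, if anything falls off the work surface, if the arm or the gripper's body presses on something with over 40 N, if the wrist force passes 120 N, or if a joint passes its speed limit or range.

## Working session

There is one attempt and no reset: what is moved stays moved. The work goes in short steps, Python scripts to look and compute and a tool call to move; the robot and the scene stay as the last step left them, time stands still between calls to the robot, and variables do not carry over. Pictures are saved under pics/ and viewed, at most 10 in all, crops included, and the job is handed in when it is done.

Besides the shell and the picture viewer there is one more tool, called after "Emit:" by a JSON object that holds its "name" and its "arguments", one argument or row to a line. carry_out: Moves the arm, as the interface text tells. Its arguments: {"type":"object","properties":{"plan":{"type":"array"},"squeeze":{"type":"number"}},"required":["plan"]}

```bash
ls; mkdir -p pics
python3 - <<'E'
from plant import r
import cv2
print(r.get_state())
for n in ("scene","top"):
    cv2.imwrite(f"pics/{n}0.png",r.snapshot(n)[:,:,::-1]); print(n,r.camera_params(n))
print(r.camera_params("wrist"))
E
```

```text
pics
{'clock': 0.0, 'q': array([ 1.24979364,  0.68999846, -0.19451732,  1.56634015,  0.15732369,
        0.90249754, -0.21506955]), 'qd': array([-3.12899047e-05,  1.44198032e-03, -5.95367873e-04,  2.46471659e-03,
       -1.22414144e-03,  7.83703084e-04,  2.08893346e-04]), 'joint_torque': array([-4.70453469e-04, -5.27547848e+01, -1.26731638e+00, -1.53424054e+01,
       -5.26993372e-02,  6.62337639e-03,  1.71344518e-04]), 'tool_pos': array([ 0.21683019, -0.58543748,  0.20210219]), 'eef_rot': array([ 9.84293568e-01,  1.76537015e-01, -2.35823268e-04, -8.93860458e-04]), 'contact_force': array([-0.984015  ,  0.62248325,  0.39203976]), 'moment': array([ 0.06437907, -0.02900466,  0.05128863]), 'finger_force': 0.0, 'opening': 0.9986789037869666}
scene {'fx': 570.6916617545693, 'fy': 570.6916617545693, 'cx': 318.56324939557874, 'cy': 236.09344837331213, 'position': array([ 1.18437623, -0.02367448,  0.89418527]), 'attitude': array([ 0.67608827,  0.64408936, -0.24540081, -0.26044577])}
top {'fx': 483.5571839342344, 'fy': 483.5571839342344, 'cx': 317.2487291163824, 'cy': 246.07169145510957, 'position': array([ 0.37614046, -0.00691307,  1.2563462 ]), 'attitude': array([ 0.70746665, -0.70644166,  0.00910671, -0.01866003])}
{'fx': 371.64829954431775, 'fy': 371.64829954431775, 'cx': 317.59939124956867, 'cy': 239.53908506944674, 'hand_eye': array([[-7.59759661e-04, -9.58200163e-01, -2.86097660e-01,
         7.40099462e-02],
       [ 9.99999711e-01, -7.27359823e-04, -2.19516444e-04,
         8.37531458e-04],
       [ 2.24474889e-06, -2.86097744e-01,  9.58200439e-01,
        -1.80241112e-01],
       [ 0.00000000e+00,  0.00000000e+00,  0.00000000e+00,
         1.00000000e+00]])}
```

View pics/top0.png

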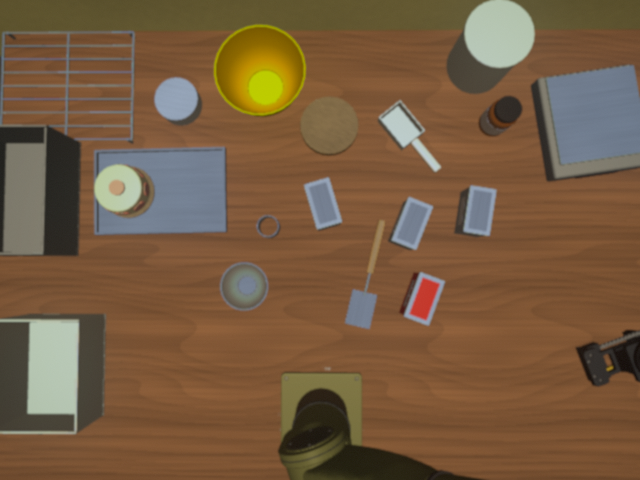

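View pics/scene0.png

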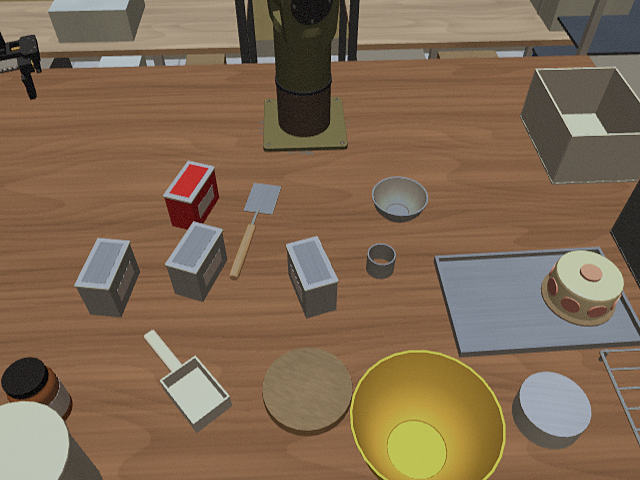

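The top view shows grey tins at about (323,203), (412,223) and (479,211), and the red look-alike at (425,298). The tray corners are near (94,149) and (227,233), with the cake at the left (+y). The scene view agrees.

```bash
cat > h.py <<'E'
import numpy as np, cv2
from scipy.spatial.transform import Rotation as R
from plant import r
def cast(n,px,z):
    c=r.camera_params(n); px=np.atleast_2d(px).astype(float)
    d=np.c_[(px[:,0]-c["cx"])/c["fx"],(px[:,1]-c["cy"])/c["fy"],np.ones(len(px))]
    d=R.from_quat(c["attitude"]).apply(d); p=c["position"]
    return p+d*((z-p[2])/d[:,2])[:,None]
def quad(P):
    "centre, long side, short side, yaw of long axis of 4 points"
    (cx,cy),(w,h),_=cv2.minAreaRect((P[:,:2]*1000).astype(np.float32))
    b=cv2.boxPoints(((cx,cy),(w,h),_)); e=[b[1]-b[0],b[2]-b[1]]
    l=max(e,key=np.linalg.norm); s=min(e,key=np.linalg.norm)
    return np.round([cx,cy,np.linalg.norm(l),np.linalg.norm(s),np.degrees(np.arctan2(l[1],l[0]))%180],1)
E
cat > m.py <<'E'
from h import *
for n,rois,tray in (("top",[(295,170,350,235),(380,190,440,257),(455,178,505,243)],(85,140,240,245)),
               ("scene",[(280,230,345,320),(160,215,235,305),(70,230,145,320)],None)):
    im=cv2.imread(f"pics/{n}0.png"); hsv=cv2.cvtColor(im,cv2.COLOR_BGR2HSV)
    for x0,y0,x1,y1 in rois:
        c=hsv[y0:y1,x0:x1]; m=((c[...,1]<70)&(c[...,2]>125)).astype(np.uint8)*255
        cs,_=cv2.findContours(m,0,2); k=max(cs,key=cv2.contourArea)[:,0]+[x0,y0]
        k=cv2.convexHull(k)[:,0]
        print(n,quad(cast(n,k,.092)), cv2.contourArea(k))
        cv2.polylines(im,[k],True,(0,255,0),1)
    if tray:
        x0,y0,x1,y1=tray; c=hsv[y0:y1,x0:x1]
        m=((c[...,1]<90)&(c[...,0]>90)).astype(np.uint8)*255
        cs,_=cv2.findContours(m,0,2); k=max(cs,key=cv2.contourArea)[:,0]+[x0,y0]
        k=cv2.convexHull(k)[:,0]; cv2.polylines(im,[k],True,(0,255,0),1)
        print("tray",quad(cast(n,k,.018)))
    cv2.imwrite(f"pics/d_{n}.png",im)
a=cv2.imread("pics/d_top.png")[130:330,80:520]; b=cv2.imread("pics/d_scene.png")[210:330,60:360]
a=cv2.resize(a,None,fx=1.8,fy=1.8); b=cv2.resize(b,None,fx=1.9,fy=1.9)
o=np.zeros((a.shape[0]+b.shape[0],800,3),np.uint8); o[:a.shape[0],:a.shape[1]]=a[:,:800]; o[a.shape[0]:,:b.shape[1]]=b
cv2.imwrite("pics/d.png",o)
E
python3 m.py
```

```text
top [527.2  -3.5 116.   66.8  16.6] 1301.5
top [ 478.2 -219.6  116.3   66.3  158.6] 1298.5
top [ 509.3 -382.5  115.5   65.2  170.8] 1278.5
tray [568.5 417.8 342.1 220.8  91.3]
scene [526.6  -1.9 115.5  63.6  16.6] 1713.0
scene [ 478.6 -217.   115.8   63.8  158.5] 1606.5
scene [ 509.7 -378.9  115.5   63.4  170.7] 1719.5
```

View pics/d.png

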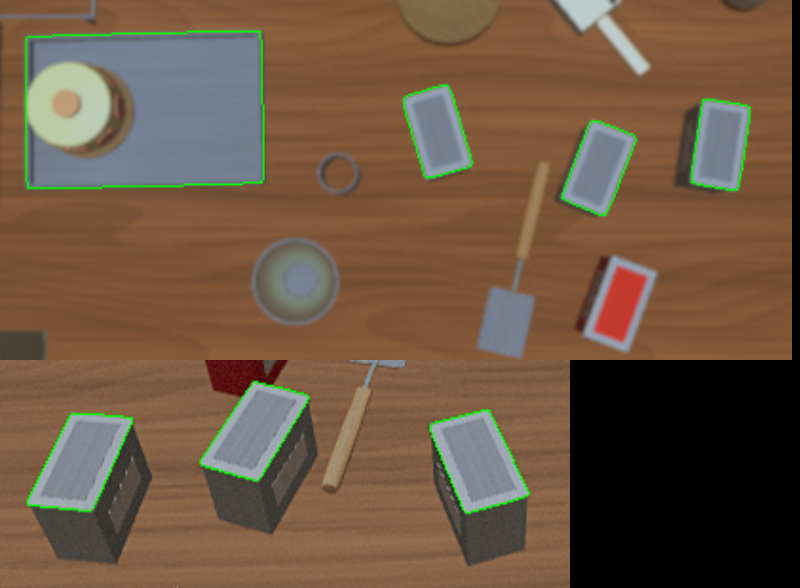

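The outlines fit the lids, and sizes match the given 114 x 64 lid and 340 x 220 tray. Averaging the two views gives:

| Item | x, y (mm) | Yaw (deg) |
|---|---|---|
| Tin 1 | 527, -2.5 | 16.6 |
| Tin 2 | 478.5, -218 | -21.4 |
| Tin 3 | 509.5, -381 | -9.3 |
| tray_free | 570, 343 | 1.3 |

I'll start with tin 3, the nearest to the arm.

```bash
cat > go.py <<'E'
import sys
from h import *
# usage: go.py x y z yaw_deg(tool x axis in world)  -> shift and turn in the tool frame
x,y,z,yaw=map(float,sys.argv[1:5]); s=r.get_state()
T=R.from_quat(s["eef_rot"]); G=R.from_euler("z",yaw,degrees=True)*R.from_euler("x",180,degrees=True)
print("xyz",np.round(T.inv().apply(np.array([x,y,z])-s["tool_pos"]),4),"rot",np.round((T.inv()*G).as_rotvec(),4),
 "| t",round(s["clock"],2),"F",np.round(s["contact_force"],2),"pos",np.round(s["tool_pos"],4),"q",np.round(s["q"],2),"op",round(s["opening"],3),"ff",round(s["finger_force"],1))
E
python3 go.py .5095 -.381 .16 -9.3
```

```text
xyz [ 0.3455 -0.09    0.0423] rot [-0.0015  0.0006  0.5171] | t 0.1 F [ 0.75 -0.85 -0.47] pos [ 0.2168 -0.5855  0.2022] q [ 1.25  0.69 -0.19  1.57  0.16  0.9  -0.22] op 1.002 ff 0.0
```

Emit:
{"name": "carry_out", "arguments": {
  "plan": [
    {"rot":[0,0,0.517],"xyz":[0.3455,-0.09,0.042],"grip":0},
    {"rot":[0,0,0.517],"xyz":[0.3455,-0.09,0.042],"grip":0},
    {"rot":[0,0,0.517],"xyz":[0.3455,-0.09,0.042],"grip":0},
    {"rot":[0,0,0.517],"xyz":[0.3455,-0.09,0.042],"grip":0},
    {"rot":[0,0,0.517],"xyz":[0.3455,-0.09,0.042],"grip":0},
    {"rot":[0,0,0.517],"xyz":[0.3455,-0.09,0.042],"grip":0},
    {"rot":[0,0,0.517],"xyz":[0.3455,-0.09,0.042],"grip":0},
    {"rot":[0,0,0.517],"xyz":[0.3455,-0.09,0.042],"grip":0}
  ],
  "squeeze": 40
}}

```text
clock: 0.77
tool_pos: [0.4898, -0.3948, 0.1634]
eef_rot: [0.997, -0.081, -0.0, -0.0]
contact_force: [0.7, -0.7, 0.1]
opening: 0.999
finger_force: 0.0
```

```bash
python3 go.py .5095 -.381 .16 -9.3
```

```text
xyz [ 0.0172 -0.0168  0.0034] rot [-0.0002  0.0008  0.0003] | t 0.77 F [ 0.73 -0.74  0.13] pos [ 0.4898 -0.3948  0.1634] q [ 0.6   0.74  0.    1.6  -0.    0.81 -1.13] op 0.999 ff 0.0
```

Emit:
{"name": "carry_out", "arguments": {
  "plan": [
    {"rot":[0,0,0],"xyz":[0.0,0.0,0],"grip":0},
    {"rot":[0,0,0],"xyz":[0,0,0],"grip":0},
    {"rot":[0,0,0],"xyz":[0,0,0],"grip":0}
  ]
}}

```text
clock: 1.02
tool_pos: [0.4878, -0.3967, 0.1635]
eef_rot: [0.997, -0.081, -0.001, 0.0]
contact_force: [-0.8, -0.4, 0.0]
opening: 0.996
finger_force: 0.0
```

```bash
python3 go.py .5095 -.381 .035 -9.3
python3 - <<'E'
from h import *
cv2.imwrite("pics/w1.png",r.snapshot("wrist")[:,:,::-1])
E
```

```text
xyz [ 0.0191 -0.019   0.1285] rot [0.0004 0.0016 0.0004] | t 1.02 F [-0.77 -0.44  0.02] pos [ 0.4878 -0.3967  0.1635] q [ 0.61  0.74  0.    1.6   0.    0.81 -1.12] op 0.996 ff 0.0
```

View pics/w1.png

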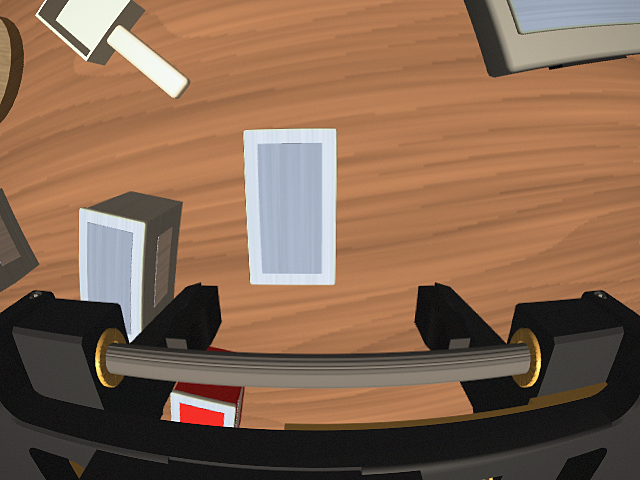

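The wrist view shows the target tin's lid with corners near (244,130), (336,129), (335,285) and (249,286). I'll cast those as a check.

```bash
cat >> h.py <<'E'
def wcast(px,z,s=None):
    s=s or r.get_state(); c=r.camera_params("wrist"); H=c["hand_eye"]; px=np.atleast_2d(px).astype(float)
    u=(px-[c["cx"],c["cy"]])/c["fx"]; th=np.linalg.norm(u,axis=1)
    d=np.c_[u/th[:,None]*np.sin(th)[:,None],np.cos(th)]
    T=R.from_quat(s["eef_rot"]); d=T.apply(d@H[:3,:3].T); p=s["tool_pos"]+T.apply(H[:3,3])
    return p+d*((z-p[2])/d[:,2])[:,None]
E
python3 - <<'E'
from h import *
print(quad(wcast([(244,130),(336,129),(335,285),(249,286)],.092)))
E
```

```text
[ 509.2 -382.8  113.6   64.2  170.3]
```

Emit:
{"name": "carry_out", "arguments": {
  "plan": [
    {"rot":[0,0,0],"xyz":[0.019,-0.018,0],"grip":0},
    {"rot":[0,0,0],"xyz":[0.019,-0.018,0.01],"grip":0},
    {"rot":[0,0,0],"xyz":[0.019,-0.018,0.04],"grip":0},
    {"rot":[0,0,0],"xyz":[0.019,-0.018,0.07],"grip":0},
    {"rot":[0,0,0],"xyz":[0.019,-0.018,0.1],"grip":0},
    {"rot":[0,0,0],"xyz":[0.019,-0.018,0.12],"grip":0},
    {"rot":[0,0,0],"xyz":[0.019,-0.018,0.128],"grip":0},
    {"rot":[0,0,0],"xyz":[0.019,-0.018,0.128],"grip":0}
  ]
}}

```text
clock: 1.73
tool_pos: [0.5076, -0.3821, 0.0339]
eef_rot: [0.997, -0.082, -0.002, -0.001]
contact_force: [-0.4, 0.4, -0.0]
opening: 0.999
finger_force: 0.0
```

Emit:
{"name": "carry_out", "arguments": {
  "plan": [
    {"rot":[0,0,0],"xyz":[0,0,0],"grip":255},
    {"rot":[0,0,0],"xyz":[0,0,0],"grip":255},
    {"rot":[0,0,0],"xyz":[0,0,0],"grip":255},
    {"rot":[0,0,0],"xyz":[0,0,0],"grip":255},
    {"rot":[0,0,0],"xyz":[0,0,0],"grip":255},
    {"rot":[0,0,0],"xyz":[0,0,0],"grip":255}
  ]
}}

```text
clock: 2.23
tool_pos: [0.5111, -0.3823, 0.0374]
eef_rot: [0.997, -0.081, 0.001, 0.001]
contact_force: [-0.9, 1.4, 6.5]
opening: 0.713
finger_force: 40.0
```

```bash
python3 go.py .5095 -.381 .075 -9.3
```

```text
xyz [-0.0018 -0.001  -0.0376] rot [ 0.001  -0.0022  0.0003] | t 2.23 F [-0.93  1.4   6.47] pos [ 0.5111 -0.3823  0.0374] q [ 0.57  0.92 -0.    1.65  0.    0.57 -1.16] op 0.713 ff 40.0
```

Emit:
{"name": "carry_out", "arguments": {
  "plan": [
    {"rot":[0,0,0],"xyz":[0,0,-0.01],"grip":255},
    {"rot":[0,0,0],"xyz":[0,0,-0.025],"grip":255},
    {"rot":[0,0,0],"xyz":[0,0,-0.04],"grip":255},
    {"rot":[0,0,0],"xyz":[0,0,-0.045],"grip":255},
    {"rot":[0,0,0],"xyz":[0,0,-0.045],"grip":255},
    {"rot":[0,0,0],"xyz":[0,0,-0.045],"grip":255},
    {"rot":[0,0,0],"xyz":[0,0,-0.045],"grip":255},
    {"rot":[0,0,0],"xyz":[0,0,-0.045],"grip":255}
  ]
}}

```text
clock: 2.9
tool_pos: [0.5096, -0.3814, 0.08]
eef_rot: [0.997, -0.081, -0.001, -0.0]
contact_force: [0.4, -1.1, -1.6]
opening: 0.719
finger_force: 40.0
```

Emit:
{"name": "carry_out", "arguments": {
  "plan": [
    {"rot":[0,0,0],"xyz":[0,0,0],"grip":255},
    {"rot":[0,0,0],"xyz":[0,0,0],"grip":255}
  ]
}}

```text
clock: 3.07
tool_pos: [0.5099, -0.3816, 0.0804]
eef_rot: [0.997, -0.081, -0.0, -0.0]
contact_force: [0.2, -0.2, -1.7]
opening: 0.717
finger_force: 40.0
```

```bash
python3 go.py .5095 -.381 .037 -9.3
```

```text
xyz [-0.0005 -0.0005  0.0434] rot [-0.0004  0.0009  0.0001] | t 3.07 F [ 0.17 -0.22 -1.67] pos [ 0.5099 -0.3816  0.0804] q [ 0.57  0.86  0.    1.63 -0.    0.66 -1.16] op 0.717 ff 40.0
```

It reads -1.7 N, so tin 3 is light. I'll set it back down and move on to tin 2.

Emit:
{"name": "carry_out", "arguments": {
  "plan": [
    {"rot":[0,0,0],"xyz":[0,0,0.015],"grip":255},
    {"rot":[0,0,0],"xyz":[0,0,0.03],"grip":255},
    {"rot":[0,0,0],"xyz":[0,0,0.038],"grip":255},
    {"rot":[0,0,0],"xyz":[0,0,0.042],"grip":255},
    {"rot":[0,0,0],"xyz":[0,0,0.0445],"grip":255},
    {"rot":[0,0,0],"xyz":[0,0,0.0445],"grip":255},
    {"rot":[0,0,0],"xyz":[0,0,0.0445],"grip":255},
    {"rot":[0,0,0],"xyz":[0,0,0.0445],"grip":255}
  ]
}}

```text
clock: 3.73
tool_pos: [0.5093, -0.3811, 0.0376]
eef_rot: [0.997, -0.081, -0.001, -0.001]
contact_force: [-3.8, 4.2, 5.8]
opening: 0.719
finger_force: 40.0
```

Emit:
{"name": "carry_out", "arguments": {
  "plan": [
    {"rot":[0,0,0],"xyz":[0,0,0],"grip":0},
    {"rot":[0,0,0],"xyz":[0,0,0],"grip":0},
    {"rot":[0,0,0],"xyz":[0,0,0],"grip":0},
    {"rot":[0,0,0],"xyz":[0,0,0],"grip":0},
    {"rot":[0,0,0],"xyz":[0,0,0],"grip":0},
    {"rot":[0,0,0],"xyz":[0,0,0],"grip":0}
  ]
}}

```text
clock: 4.23
tool_pos: [0.5104, -0.382, 0.0365]
eef_rot: [0.997, -0.081, 0.0, 0.0]
contact_force: [-0.5, 0.1, -0.0]
opening: 0.999
finger_force: 0.0
```

Emit:
{"name": "carry_out", "arguments": {
  "plan": [
    {"rot":[0,0,0],"xyz":[0,0,-0.02],"grip":0},
    {"rot":[0,0,0],"xyz":[0,0,-0.05],"grip":0},
    {"rot":[0,0,0],"xyz":[0,0,-0.08],"grip":0},
    {"rot":[0,0,0],"xyz":[0,0,-0.11],"grip":0},
    {"rot":[0,0,0],"xyz":[0,0,-0.125],"grip":0},
    {"rot":[0,0,0],"xyz":[0,0,-0.125],"grip":0},
    {"rot":[0,0,0],"xyz":[0,0,-0.125],"grip":0}
  ]
}}

```text
clock: 4.82
tool_pos: [0.5105, -0.3821, 0.1621]
eef_rot: [0.997, -0.081, 0.001, 0.0]
contact_force: [0.1, -0.2, 0.1]
opening: 0.999
finger_force: 0.0
```

```bash
python3 go.py .4785 -.219 .16 -21.4
```

```text
xyz [-0.058  -0.1558  0.0019] rot [ 0.0006 -0.0016  0.2112] | t 4.82 F [ 0.07 -0.19  0.13] pos [ 0.5105 -0.3821  0.1621] q [ 0.57  0.75  0.    1.57 -0.    0.82 -1.16] op 0.999 ff 0.0
```

Emit:
{"name": "carry_out", "arguments": {
  "plan": [
    {"rot":[0,0,0.211],"xyz":[-0.058,-0.156,0],"grip":0},
    {"rot":[0,0,0.211],"xyz":[-0.058,-0.156,0],"grip":0},
    {"rot":[0,0,0.211],"xyz":[-0.058,-0.156,0],"grip":0},
    {"rot":[0,0,0.211],"xyz":[-0.058,-0.156,0],"grip":0},
    {"rot":[0,0,0.211],"xyz":[-0.058,-0.156,0],"grip":0},
    {"rot":[0,0,0.211],"xyz":[-0.058,-0.156,0],"grip":0},
    {"rot":[0,0,0.211],"xyz":[-0.058,-0.156,0],"grip":0},
    {"rot":[0,0,0.211],"xyz":[-0.058,-0.156,0],"grip":0}
  ]
}}

```text
clock: 5.48
tool_pos: [0.478, -0.2201, 0.1608]
eef_rot: [0.982, -0.187, -0.0, 0.001]
contact_force: [-0.8, -0.6, 0.1]
opening: 1.001
finger_force: 0.0
```

```bash
python3 go.py .4785 -.219 .0365 -21.4
```

```text
xyz [ 1.000e-04 -1.400e-03  1.243e-01] rot [ 0.0011  0.0003 -0.0017] | t 5.48 F [-0.79 -0.56  0.06] pos [ 0.478  -0.2201  0.1608] q [ 0.29  0.62  0.08  1.92 -0.08  0.61 -1.52] op 1.001 ff 0.0
```

Emit:
{"name": "carry_out", "arguments": {
  "plan": [
    {"rot":[0,0,0],"xyz":[0,-0.001,0.02],"grip":0},
    {"rot":[0,0,0],"xyz":[0,-0.001,0.05],"grip":0},
    {"rot":[0,0,0],"xyz":[0,-0.001,0.08],"grip":0},
    {"rot":[0,0,0],"xyz":[0,-0.001,0.105],"grip":0},
    {"rot":[0,0,0],"xyz":[0,-0.001,0.12],"grip":0},
    {"rot":[0,0,0],"xyz":[0,-0.001,0.124],"grip":0},
    {"rot":[0,0,0],"xyz":[0,-0.001,0.124],"grip":0},
    {"rot":[0,0,0],"xyz":[0,-0.001,0.124],"grip":0}
  ]
}}

```text
clock: 6.15
tool_pos: [0.4789, -0.2188, 0.0378]
eef_rot: [0.982, -0.186, 0.0, 0.0]
contact_force: [0.3, -0.3, 0.8]
opening: 0.998
finger_force: 0.0
```

Emit:
{"name": "carry_out", "arguments": {
  "plan": [
    {"rot":[0,0,0],"xyz":[0,0,0],"grip":255},
    {"rot":[0,0,0],"xyz":[0,0,0],"grip":255},
    {"rot":[0,0,0],"xyz":[0,0,0],"grip":255},
    {"rot":[0,0,0],"xyz":[0,0,0],"grip":255},
    {"rot":[0,0,0],"xyz":[0,0,0],"grip":255},
    {"rot":[0,0,0],"xyz":[0,0,0],"grip":255}
  ]
}}

```text
clock: 6.65
tool_pos: [0.479, -0.2181, 0.0382]
eef_rot: [0.983, -0.186, 0.001, 0.0]
contact_force: [-1.0, -0.2, 6.2]
opening: 0.716
finger_force: 40.0
```

Emit:
{"name": "carry_out", "arguments": {
  "plan": [
    {"rot":[0,0,0],"xyz":[0,0,-0.01],"grip":255},
    {"rot":[0,0,0],"xyz":[0,0,-0.025],"grip":255},
    {"rot":[0,0,0],"xyz":[0,0,-0.04],"grip":255},
    {"rot":[0,0,0],"xyz":[0,0,-0.045],"grip":255},
    {"rot":[0,0,0],"xyz":[0,0,-0.045],"grip":255},
    {"rot":[0,0,0],"xyz":[0,0,-0.045],"grip":255},
    {"rot":[0,0,0],"xyz":[0,0,-0.045],"grip":255},
    {"rot":[0,0,0],"xyz":[0,0,-0.045],"grip":255}
  ]
}}

```text
clock: 7.32
tool_pos: [0.4778, -0.2172, 0.0816]
eef_rot: [0.983, -0.185, -0.001, -0.0]
contact_force: [0.1, 0.1, -5.0]
opening: 0.719
finger_force: 40.0
```

Emit:
{"name": "carry_out", "arguments": {
  "plan": [
    {"rot":[0,0,0],"xyz":[0,0,0],"grip":255},
    {"rot":[0,0,0],"xyz":[0,0,0],"grip":255}
  ]
}}

```text
clock: 7.48
tool_pos: [0.4782, -0.2175, 0.082]
eef_rot: [0.983, -0.185, -0.001, -0.0]
contact_force: [0.3, 0.3, -6.0]
opening: 0.719
finger_force: 40.0
```

It reads -6.0 N (about 0.6 kg), so tin 2 is the full one. I'll raise it clear of tin 1 and carry it over the tray.

Emit:
{"name": "carry_out", "arguments": {
  "plan": [
    {"rot":[0,0,0],"xyz":[0,0,-0.02],"grip":255},
    {"rot":[0,0,0],"xyz":[0,0,-0.045],"grip":255},
    {"rot":[0,0,0],"xyz":[0,0,-0.07],"grip":255},
    {"rot":[0,0,0],"xyz":[0,0,-0.09],"grip":255},
    {"rot":[0,0,0],"xyz":[0,0,-0.1],"grip":255},
    {"rot":[0,0,0],"xyz":[0,0,-0.1],"grip":255}
  ],
  "squeeze": 50
}}

```text
clock: 7.98
tool_pos: [0.4799, -0.2183, 0.1846]
eef_rot: [0.983, -0.186, 0.002, 0.0]
contact_force: [1.2, -0.7, -5.5]
opening: 0.714
finger_force: 50.0
```

```bash
python3 go.py .57 .342 .18 1.3
```

```text
xyz [-0.1205 -0.5545  0.004 ] rot [ 0.001  -0.0046 -0.3961] | t 7.98 F [ 1.17 -0.67 -5.53] pos [ 0.4799 -0.2183  0.1846] q [ 0.28  0.59  0.09  1.89 -0.08  0.66 -1.52] op 0.714 ff 50.0
```

Emit:
{"name": "carry_out", "arguments": {
  "plan": [
    {"rot":[0,0,0],"xyz":[-0.002,-0.007,0],"grip":255},
    {"rot":[0,0,0],"xyz":[-0.005,-0.022,0],"grip":255},
    {"rot":[0,0,0],"xyz":[-0.01,-0.045,0],"grip":255},
    {"rot":[0,0,0],"xyz":[-0.015,-0.07,0],"grip":255},
    {"rot":[0,0,0],"xyz":[-0.021,-0.095,0],"grip":255},
    {"rot":[0,0,0],"xyz":[-0.026,-0.12,0],"grip":255},
    {"rot":[0,0,0],"xyz":[-0.032,-0.145,0],"grip":255},
    {"rot":[0,0,0],"xyz":[-0.037,-0.17,0],"grip":255}
  ]
}}

```text
clock: 8.65
tool_pos: [0.5045, -0.0437, 0.1809]
eef_rot: [0.983, -0.185, -0.002, 0.0]
contact_force: [1.0, -1.1, -5.9]
opening: 0.715
finger_force: 50.0
```

Emit:
{"name": "carry_out", "arguments": {
  "plan": [
    {"rot":[0,0,0],"xyz":[-0.005,-0.025,0],"grip":255},
    {"rot":[0,0,0],"xyz":[-0.011,-0.05,0],"grip":255},
    {"rot":[0,0,0],"xyz":[-0.016,-0.075,0],"grip":255},
    {"rot":[0,0,0],"xyz":[-0.022,-0.1,0],"grip":255},
    {"rot":[0,0,0],"xyz":[-0.027,-0.125,0],"grip":255},
    {"rot":[0,0,0],"xyz":[-0.033,-0.15,0],"grip":255},
    {"rot":[0,0,0],"xyz":[-0.038,-0.175,0],"grip":255},
    {"rot":[0,0,0],"xyz":[-0.043,-0.195,0],"grip":255}
  ]
}}

```text
clock: 9.32
tool_pos: [0.5356, 0.1545, 0.1806]
eef_rot: [0.983, -0.184, -0.002, 0.0]
contact_force: [0.8, 0.6, -5.1]
opening: 0.719
finger_force: 50.0
```

```bash
python3 go.py .57 .342 .18 1.3
```

```text
xyz [-0.0359 -0.1872  0.0005] rot [ 0.0004  0.0032 -0.3934] | t 9.32 F [ 0.77  0.56 -5.1 ] pos [0.5356 0.1545 0.1806] q [-0.46  0.63  0.16  1.8  -0.15  0.72 -2.16] op 0.719 ff 50.0
```

Emit:
{"name": "carry_out", "arguments": {
  "plan": [
    {"rot":[0,0,-0.07],"xyz":[-0.005,-0.025,0],"grip":255},
    {"rot":[0,0,-0.15],"xyz":[-0.01,-0.05,0],"grip":255},
    {"rot":[0,0,-0.23],"xyz":[-0.015,-0.08,0],"grip":255},
    {"rot":[0,0,-0.31],"xyz":[-0.02,-0.11,0],"grip":255},
    {"rot":[0,0,-0.37],"xyz":[-0.026,-0.138,0],"grip":255},
    {"rot":[0,0,-0.393],"xyz":[-0.031,-0.163,0],"grip":255},
    {"rot":[0,0,-0.393],"xyz":[-0.034,-0.18,0],"grip":255},
    {"rot":[0,0,-0.393],"xyz":[-0.036,-0.187,0],"grip":255}
  ]
}}

```text
clock: 9.98
tool_pos: [0.5694, 0.3432, 0.1798]
eef_rot: [1.0, 0.012, -0.002, -0.001]
contact_force: [0.4, 1.5, -5.4]
opening: 0.715
finger_force: 50.0
```

Emit:
{"name": "carry_out", "arguments": {
  "plan": [
    {"rot":[0,0,0],"xyz":[0,0,0],"grip":255},
    {"rot":[0,0,0],"xyz":[0,0,0],"grip":255}
  ]
}}

```text
clock: 10.15
tool_pos: [0.5706, 0.3372, 0.1809]
eef_rot: [1.0, 0.01, -0.001, 0.002]
contact_force: [-0.2, -0.7, -4.5]
opening: 0.715
finger_force: 50.0
```

```bash
python3 go.py .57 .342 .044 1.3
python3 - <<'E'
from h import *
cv2.imwrite("pics/t2.png",r.snapshot("scene")[:,:,::-1])
E
```

```text
xyz [-0.0002 -0.0052  0.1369] rot [ 0.003   0.0027 -0.003 ] | t 10.15 F [-0.16 -0.69 -4.48] pos [0.5706 0.3372 0.1809] q [-0.64  0.77  0.08  1.47 -0.07  0.91 -2.1 ] op 0.715 ff 50.0
```

View pics/t2.png

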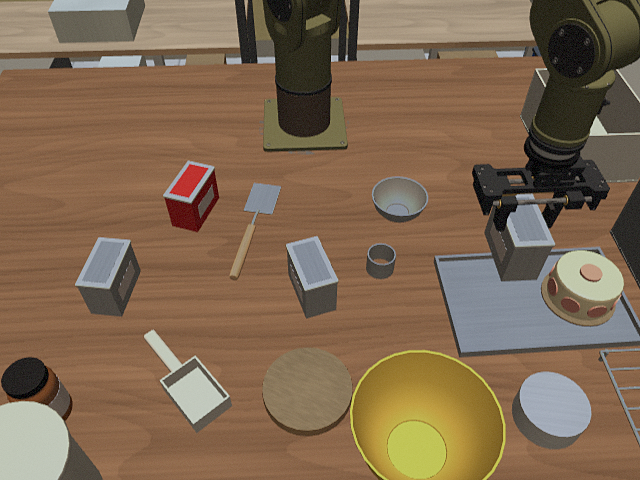

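The scene view shows the full tin held upright above the tray's free half, with the light tins standing at (107,275) and (312,275). I'll lower it most of the way, then creep to contact.

Emit:
{"name": "carry_out", "arguments": {
  "plan": [
    {"rot":[0,0,0],"xyz":[0,-0.003,0.015],"grip":255},
    {"rot":[0,0,0],"xyz":[0,-0.003,0.04],"grip":255},
    {"rot":[0,0,0],"xyz":[0,-0.003,0.07],"grip":255},
    {"rot":[0,0,0],"xyz":[0,-0.003,0.095],"grip":255},
    {"rot":[0,0,0],"xyz":[0,-0.003,0.115],"grip":255},
    {"rot":[0,0,0],"xyz":[0,-0.003,0.127],"grip":255},
    {"rot":[0,0,0],"xyz":[0,-0.003,0.13],"grip":255},
    {"rot":[0,0,0],"xyz":[0,-0.003,0.13],"grip":255}
  ]
}}

```text
clock: 10.87
tool_pos: [0.5717, 0.3403, 0.0521]
eef_rot: [1.0, 0.009, -0.0, 0.001]
contact_force: [0.6, 0.3, -4.9]
opening: 0.714
finger_force: 50.0
```

Emit:
{"name": "carry_out", "arguments": {
  "plan": [
    {"rot":[0,0,0],"xyz":[0,0,0.0],"grip":255},
    {"rot":[0,0,0],"xyz":[0,0,0],"grip":255}
  ]
}}

```text
clock: 11.03
tool_pos: [0.5731, 0.3421, 0.0542]
eef_rot: [1.0, 0.01, 0.001, -0.001]
contact_force: [0.1, -0.4, -5.4]
opening: 0.713
finger_force: 50.0
```

```bash
python3 go.py .57 .342 .044 1.3
```

```text
xyz [-0.0031  0.0001  0.0102] rot [-0.0014 -0.0029 -0.0033] | t 11.03 F [ 0.12 -0.37 -5.37] pos [0.5731 0.3421 0.0542] q [-0.64  0.93  0.06  1.55 -0.07  0.67 -2.1 ] op 0.713 ff 50.0
```

Emit:
{"name": "carry_out", "arguments": {
  "plan": [
    {"rot":[0,0,0],"xyz":[0,0,0.003],"grip":255},
    {"rot":[0,0,0],"xyz":[0,0,0.005],"grip":255},
    {"rot":[0,0,0],"xyz":[0,0,0.007],"grip":255},
    {"rot":[0,0,0],"xyz":[0,0,0.008],"grip":255},
    {"rot":[0,0,0],"xyz":[0,0,0.008],"grip":255},
    {"rot":[0,0,0],"xyz":[0,0,0.008],"grip":255}
  ]
}}

```text
clock: 11.53
tool_pos: [0.5717, 0.3417, 0.0444]
eef_rot: [1.0, 0.01, 0.0, 0.0]
contact_force: [-0.5, -0.0, -4.4]
opening: 0.714
finger_force: 50.0
```

Emit:
{"name": "carry_out", "arguments": {
  "plan": [
    {"rot":[0,0,0],"xyz":[0,0,0.001],"grip":255},
    {"rot":[0,0,0],"xyz":[0,0,0.002],"grip":255},
    {"rot":[0,0,0],"xyz":[0,0,0.002],"grip":255},
    {"rot":[0,0,0],"xyz":[0,0,0.002],"grip":255}
  ]
}}

```text
clock: 11.87
tool_pos: [0.5717, 0.3417, 0.0442]
eef_rot: [1.0, 0.01, 0.0, -0.0]
contact_force: [-3.8, -2.7, 6.6]
opening: 0.717
finger_force: 50.0
```

The force changed sign, so the tin is on the tray. I'll release it and retreat.

Emit:
{"name": "carry_out", "arguments": {
  "plan": [
    {"rot":[0,0,0],"xyz":[0,0,0],"grip":0},
    {"rot":[0,0,0],"xyz":[0,0,0],"grip":0},
    {"rot":[0,0,0],"xyz":[0,0,0],"grip":0},
    {"rot":[0,0,0],"xyz":[0,0,0],"grip":0},
    {"rot":[0,0,0],"xyz":[0,0,0],"grip":0},
    {"rot":[0,0,0],"xyz":[0,0,0],"grip":0},
    {"rot":[0,0,0],"xyz":[0,0,0],"grip":0}
  ]
}}

```text
clock: 12.45
tool_pos: [0.5718, 0.3417, 0.0424]
eef_rot: [1.0, 0.01, 0.0, 0.0]
contact_force: [0.3, -0.5, 0.2]
opening: 1.003
finger_force: 0.0
```

Emit:
{"name": "carry_out", "arguments": {
  "plan": [
    {"rot":[0,0,0],"xyz":[0,0,-0.015],"grip":0},
    {"rot":[0,0,0],"xyz":[0,0,-0.04],"grip":0},
    {"rot":[0,0,0],"xyz":[0,0,-0.07],"grip":0},
    {"rot":[0,0,0],"xyz":[0,0,-0.1],"grip":0},
    {"rot":[0,0,0],"xyz":[0,0,-0.13],"grip":0},
    {"rot":[0,0,0],"xyz":[0,0,-0.15],"grip":0},
    {"rot":[0,0,0],"xyz":[0,0,-0.15],"grip":0},
    {"rot":[0,0,0],"xyz":[0,0,-0.15],"grip":0}
  ]
}}

```text
clock: 13.12
tool_pos: [0.5723, 0.342, 0.1936]
eef_rot: [1.0, 0.01, 0.001, -0.001]
contact_force: [-0.4, -0.5, -0.7]
opening: 0.998
finger_force: 0.0
```

Run:
```python
from h import *
s=r.get_state(); print(s["clock"],s["tool_pos"],s["contact_force"],s["opening"])
cv2.imwrite("pics/t3.png",r.snapshot("scene")[:,:,::-1])
```

```text
13.1167 [0.5723235  0.34204724 0.19355817] [-0.39482969 -0.54714078 -0.66951692] 0.9977523544980961
```

View pics/t3.png

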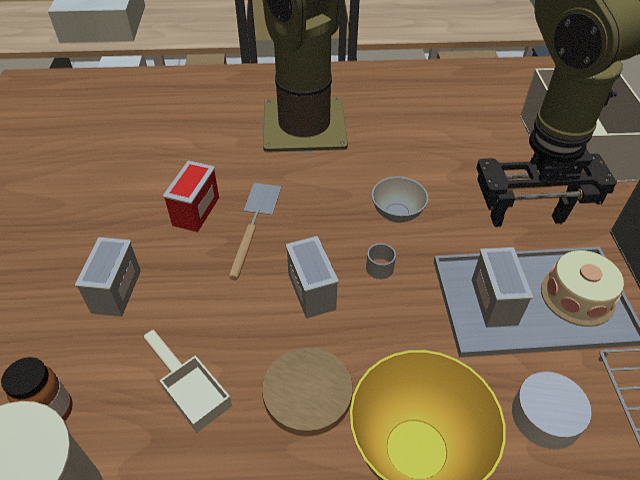

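The full tin stands upright on the tray at about (503,288), beside the cake. The light tins stand at (107,275) and (312,275), where they started, and the gripper is clear.

```bash
python3 -c "
from plant import r
print(r.finish_job())"
```

```text
the job is handed in; nothing more can be done
None
```

The full tin (about 0.6 kg by feel) stands released and upright on the free half of the tray; the two light tins stand where they started, and the job was handed in at about 13 s.

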